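# Bring the tailor's clapper out of a half-extension drawer and hold it out

### The arm

A 6-joint arm with a two-finger parallel gripper is mounted at the origin on the work surface; the furniture and walls round the work are solid. World frame = base frame: x ahead of the robot, y to its left, z up, the work surface at z = 0. Lengths are in m, angles in rad, forces in N, time in s.
With the tool pointing down it reaches from about 0.35 to 0.875 m from the base axis. Payload 4.2 kg.
Tool frame: the origin (TCP) lies between the finger pads; the fingertips stand 17 mm ahead of it and the grasp point (between the pads) lies 2 mm behind it; z points along the fingers, y is the line along which they close (so a half turn about z gives the same grasp; the last joint's range is limited). The gripper opens to 87 mm and grips with 3 to 60 N. Pads are 19 mm wide; open, the fingers measure 117 mm over their backs; the gripper's body (75 mm by 190 mm) begins 51 mm behind the grasp point.
Start: joints at [1.577, 0.385, 0.008, 0, -1.194, -0.259], TCP at [0.156, 0.605, 0.24] pointing down, gripper open.
Joint ranges: [-3.14, 3.14], [-1.21, 2.06], [-1.07, 1.41], [-3.16, 2.05], [-2.99, -0.16], [-3.1, 3.1]. Speed limits (rad/s): [2.79, 2.79, 3.14, 3.14, 3.14, 3.14].

### API

Orientations are given as a unit quaternion [x, y, z, w].
In Python, from rig import arm, imaging gives the robot as it stands.
- The arm moves only by the shell command python3 -m inch 'ROWS'. ROWS is a JSON object of lists of equal length, an entry for each row: "translation": the shift along the world's x, y, z in mm, a list of three; "rotation": the turn, a rotation vector about the world's x, y, z in rad, a list of three; "grip": the opening in per cent of the stroke, from 0 (shut) to 100 (fully open). In form: {"translation": [[x, y, z], ...], "rotation": [[wx, wy, wz], ...], "grip": [grip, ...]}. A call has 1 to 20 rows; each row shifts and turns the commanded pose from where the row before left it; what a row does not reach is not made up. A row lasts 1/8 s, in which the tool goes at most 62.5 mm and 10.7 degrees, less where a joint would pass 70% of its speed; a pose out of reach is approached as far as the arm can. A call with a gripper value outside its range is refused whole. The fingers move at their own pace and stop on an object; the grip force is fixed at half the most. Time passes only in rows, so rows that do not move let the fingers close. It gives the time, the measured TCP pose, the force, the opening and the grip force at its end, in the units of the state.
- arm.get_state(): the state, without advancing time (a new reading comes with each control period).
- imaging.read_camera(name): name is "scene" or "top"; returns the picture (480x640x3 uint8, red, green, blue); there is no depth.
- imaging.camera_model(name): a dict with "K" (3x3 intrinsics, pixels), "R" (3x3) and "t" (3): a world point X has camera coordinates R X + t. Camera axes: x right, y down, z forward; pixel columns grow to the right and rows downward; lengths in m; the calibration is good to about 2 mm. A picture is of the moment at which its call begins. camera_model takes no time and is no camera call.
- arm.job_done(): hands the job in; it is judged then, once.
Trained networks look in the newest picture that a camera, given by its name, has taken for a name from the list of things; names that differ only in an ending like _2 or _b are one class to them, and where a whole thing is asked for, a point or a joint stands for the part that bears it (a point fixed in the world has none). Each returns a list of dicts, best first, with "score" (0 to 1); they miss things now and then, are a little off and sometimes report something else, mostly with a low value. They report only what shows in the picture. A call takes as long as a camera call.
- imaging.look_for(camera, target): "position" ([row, column] in pixels, amid what is visible of it).
- imaging.mark_of(camera, target): "position" ([row, column] in pixels: a listed point, or the origin of a listed thing).
The state is a dict: "t": time; "joints": joint angles; "joint_vel": joint speeds; "effort": joint torques, N m; "tcp_pos": TCP position; "tool_rot": TCP orientation; "contact_force": force on the tool from outside, world axes, zero at the start; "ft_torque": the same for the moment, N m; "grip_width": opening from 0.0 (shut) to 1.0 (fully open); "grip_force": force on a finger pad.
Only numpy, scipy, OpenCV 4.12 (cv2) and the standard library are available. Lean on these libraries where they do the work, as an engineer would, in place of code of your own. Each camera call takes 0.05 s, during which the arm holds its last target. There are 200 camera calls.

### The job

The tailor wants the wooden clapper that lies in the drawer of the small cabinet on the counter: pull the drawer out to its stop, then, as the drawer only comes out partway and the clapper is longer than the opening, bring the clapper out tilted, front end first, without forcing it against the cabinet or drawer. Finish holding it out for the tailor to take: still gripped, steady and level in the air, wholly past the front of the open drawer and higher than the cabinet. Do not put it down or let go, leave the drawer open, and leave the other things on the counter where they stand.

Things in the scene. Friction and masses are not known exactly. Their poses are not given: they have to be found in the camera images.
- cabinet: Low wooden one-drawer cabinet, fixed on the counter: 190 wide (y), 270 deep (x), 107 high; top board 12 thick, 198 wide. Origin: centre of its underside, on the counter. Its own -x points out of its front, the way the drawer opens; the front plane of the carcass is at x = -135. A ticket pad with a rubber stamp on it lies on the rear half of its top (x > 0), up to 80 above the top.
- drawer (a joint): Drawer travel in m along the cabinet's -x: 0 shut, 0.140 at its stop (half-extension runners). About 2 N of friction, no spring, stays where it is left. At 0 the inner face of the 12 thick drawer front lies on the cabinet's front plane, so at the stop the opening is 140 long and the rest of the drawer stays under the top board. Side and back walls reach z = 73, the front z = 92.
- drawer_handle (a point): Middle of the drawer's steel bar handle, 70 above the counter, moving with the drawer. The bar runs level across the drawer (cabinet y), 9 thick, 82 of straight length, and stands with its centre line 35 off the drawer front's outer face. Axes as the cabinet's.
- drawer_front (a point): Middle of the top edge of the drawer front's outer face (z = 92), moving with the drawer. Axes as the cabinet's: what lies past the drawer front has negative x here.
- long_bay (a point): On the drawer's inner floor (z = 20), at the inner face of the drawer front, mid-width of the long bay that holds the clapper; moves with the drawer. The bay is 120 wide (cabinet y) and 248 long (towards +x). A 3 thick divider up to z = 60 parts it from a 34 wide side bay at +y with two loose thread spools standing in it. Axes as the cabinet's.
- cabinet_edge (a point): Lower front edge of the cabinet's top board (z = 95), above the middle of the long bay, fixed: the edge under which the clapper must be drawn out. Axes as the cabinet's; points with positive x here are behind the cabinet's front.
- clapper: Tailor's clapper: pale hardwood bar 230 long (its x), 36 wide (its y), 22 high, about 0.15 kg, round ends, a finger groove (2.5 deep, 8 high) along both long sides. Lies flat and lengthwise on the floor of the drawer's long bay, front end within about 20 of the drawer front, hidden until the drawer is open; rides along with the drawer. Origin: centre of its underside, z up.
- clapper_front (a point): Middle of the clapper's end nearer the drawer front (own x = -115), 11 above its underside.
- clapper_back (a point): Middle of the clapper's other end, at the back of the drawer (own x = +115), 11 above its underside.
- tape_dispenser: Black weighted tape dispenser, 56 x 150 x 85; bystander. Origin: centre of underside.
- mug: Black and white mug, 82 x 114 x 97; bystander. Origin: centre of underside.
- card_terminal: Black payment terminal, 170 x 80 x 58; bystander. Origin: centre of underside.
- pin_tin: Round red pin tin, 66 across, 22 high; bystander. Origin: centre of underside.
- scissors: Tailor's shears with black bows, 88 x 217 x 9; bystander. Origin: centre of underside.
- blue_spool: Blue thread spool, 27 across, 46 high, standing on the counter; bystander. Origin: centre of underside.
- white_spool: White thread spool, 27 across, 46 high, standing on the counter; bystander. Origin: centre of underside.
- ticket_pad: Pad of tickets, 160 x 105 x 13, on the rear of the cabinet's top; bystander. Origin: centre of underside.
- stamp: Rubber stamp with turned wooden handle, 26 x 50 x 66, standing on the ticket pad; bystander. Origin: centre of underside.
- seam_ripper: Red seam ripper, 11 x 114 x 11; bystander. Origin: centre of underside.

How it is judged:
On the way, in this order (a step that is already met when the one before it is completed fails the run):
1. the drawer is out at its stop (value of joint drawer above 0.132 m), for 0.2 s.
2. the clapper comes out tilted: its front end above the drawer front while its back end is still under the cabinet's top board (height (world z) of clapper_front above 0.104 m and x of clapper_back in the frame of cabinet_edge above 0.02 m), for 0.1 s.
At the end, for the whole second after the job is handed in: The clapper is gripped by the fingers (over 1 N) and touches neither cabinet nor drawer, level within 0.22 rad and moving slower than 0.03 m/s, the middles of both ends more than 0.115 m above the counter and past the outer face of the drawer front; the drawer is still at least 0.12 m open (contact force between the fingers and clapper above 1 N and contact force between clapper and cabinet below 0.1 N and height (world z) of each of clapper_front, clapper_back above 0.115 m and x of each of clapper_front, clapper_back in the frame of drawer_front below 0 m and angle between clapper's own z axis and vertical below 0.22 rad and linear speed of clapper below 0.03 m/s and value of joint drawer above 0.12 m); the arm keeps its last pose, push and grip.
It fails at once if the clapper is forced against the cabinet or drawer (over 25 N) (contact force between clapper and cabinet above 25 N).
It fails at once if another thing on the counter is moved more than 30 mm (distance of any of tape_dispenser, mug, card_terminal, pin_tin, scissors, blue_spool, white_spool, seam_ripper, ticket_pad, stamp from where it was at the start of the episode above 0.03 m).
It also fails if it takes over 58 s, if anything falls off the work surface, if the arm or the gripper's body presses on something with over 40 N, if the wrist force passes 120 N, or if a joint passes its speed limit or range.

## Working session

There is one attempt and no reset: what is moved stays moved. The work goes in short steps, Python scripts to look and compute and a shell command to move; the robot and the scene stay as the last step left them, time stands still between calls to the robot, and variables do not carry over. Pictures are saved under pics/ and viewed, at most 10 in all, crops included, and the job is handed in when it is done.

```bash
mkdir -p pics; cat > h.py <<'E'
import numpy as np,cv2
from rig import arm,imaging
def ray(cam,p):
    m=imaging.camera_model(cam);K,R,t=map(np.array,(m["K"],m["R"],m["t"]))
    d=R.T@np.linalg.inv(K)@np.array([p[1],p[0],1.]);return -R.T@t,d
def atz(cam,p,z):
    c,d=ray(cam,p);return c+d*(z-c[2])/d[2]
def proj(cam,X):
    m=imaging.camera_model(cam);K,R,t=map(np.array,(m["K"],m["R"],m["t"]))
    q=K@(R@np.array(X)+t);return q[:2]/q[2]
def save(cam,n):
    im=imaging.read_camera(cam);cv2.imwrite(f"pics/{n}.png",im[:,:,::-1]);return im
E
python3 - <<'E'
from h import *
np.set_printoptions(precision=4,suppress=True)
a=save("scene","s0");b=save("top","t0")
print(arm.get_state())
cv2.imwrite("pics/both0.png",cv2.resize(np.vstack([a,b])[:,:,::-1],(400,600)))
for c in("scene","top"):
    print(c,ray(c,(240,320)))
    for n,z in(("drawer_handle",.07),("drawer_front",.092),("cabinet_edge",.095),("cabinet",0)):
        for r in imaging.mark_of(c,n)[:2]: print(c,n,r["score"],r["position"],atz(c,r["position"],z))
E
```

```text
{'t': 0.1, 'joints': array([ 1.5766,  0.3855,  0.0068, -0.0005, -1.194 , -0.2587]), 'joint_vel': array([ 0.0007, -0.0019,  0.0031,  0.0011,  0.0009,  0.0006]), 'effort': array([  0.0003, -39.1688,  18.7936,   4.2318,   0.0135,  -0.0001]), 'tcp_pos': array([0.1562, 0.6047, 0.2386]), 'tool_rot': array([ 0.992 , -0.1262, -0.0001,  0.001 ]), 'contact_force': array([ 0.2742, -0.6803,  0.0037]), 'ft_torque': array([0.0185, 0.0241, 0.0635]), 'grip_force': 0.0, 'grip_width': 1.0002815430724457}
scene (array([ 0.0968, -0.515 ,  1.184 ]), array([ 0.3311,  0.4053, -0.8523]))
scene drawer_handle 0.8 [229.0, 318.5] [0.5484 0.0425 0.07  ]
scene drawer_handle 0.66 [200.7, 192.0] [0.3511 0.3342 0.07  ]
scene cabinet_edge 0.83 [239.0, 322.9] [0.5273 0.0003 0.095 ]
scene cabinet 0.69 [296.5, 359.4] [ 0.5229 -0.1448  0.    ]
scene cabinet 0.36 [166.4, 241.2] [0.5471 0.3977 0.    ]
top (array([0.4517, 0.0119, 1.4097]), array([ 0.0617, -0.0241, -0.998 ]))
top drawer_handle 0.73 [236.5, 297.4] [0.5458 0.045  0.07  ]
top drawer_front 0.78 [237.7, 309.2] [0.5403 0.0108 0.092 ]
top cabinet_edge 0.92 [238.7, 312.1] [0.5371 0.0026 0.095 ]
top cabinet 0.93 [244.5, 357.1] [ 0.5235 -0.1353  0.    ]
```

View pics/s0.png

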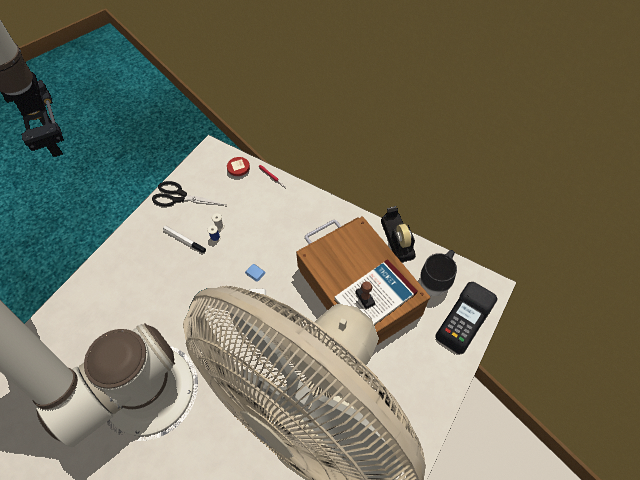

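View pics/t0.png

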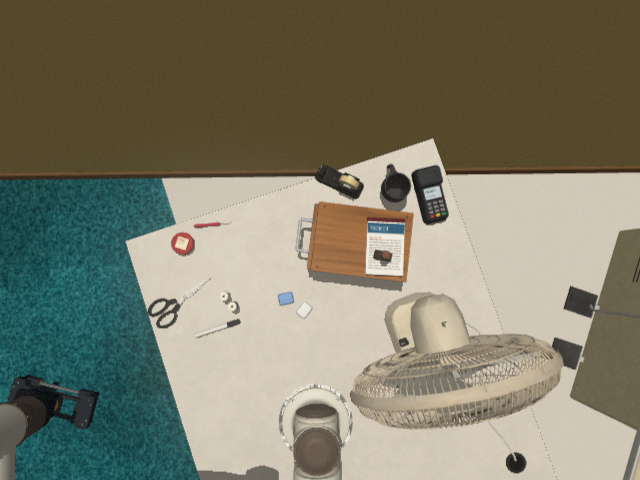

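The scene view shows the cabinet at about (row 270, col 360). Its handle is at (229, 318), facing world +y, and a fan stands on the near right. The top view shows the board corners near (203, 316), (275, 309), (282, 407) and (209, 413), with the counter clear in front of the drawer.

```bash
python3 - <<'E'
from h import *
np.set_printoptions(precision=4,suppress=True)
im=cv2.imread("pics/t0.png");hsv=cv2.cvtColor(im,cv2.COLOR_BGR2HSV)
print(hsv[240,340],hsv[230,330])
m=cv2.inRange(hsv,(5,90,90),(16,255,255));m[:195]=0;m[295:]=0;m[:,:300]=0;m[:,425:]=0
# fit straight edges of the wood top (front, near, far)
C=[]
pf=[(r,np.where(m[r])[0][0]) for r in range(212,268)]
pn=[(np.where(m[:,c])[0].max(),c) for c in range(320,400)]
pu=[(np.where(m[:,c])[0].min(),c) for c in range(322,360)]
for n,p in(("front",pf),("near",pn),("far",pu)):
    P=np.array([atz("top",q,.107)[:2] for q in p])
    v=cv2.fitLine(P.astype(np.float32),cv2.DIST_HUBER,0,.001,.001).ravel();print(n,v,np.degrees(np.arctan2(v[1],v[0])))
for c in("scene","top"):
    for n,z in(("ticket_pad",.107),("stamp",.12),("white_spool",0),("scissors",0),("tape_dispenser",0)):
        for r in imaging.mark_of(c,n)[:1]: print(c,n,r["score"],atz(c,r["position"],z))
E
```

```text
[ 13 142 153] [ 14 148 162]
front [ 0.9905 -0.1374  0.5343  0.0076] -7.900143
near [ 0.1381  0.9904  0.4301 -0.1289] 82.06405
far [ 0.1362  0.9907  0.6323 -0.0794] 82.17016
scene ticket_pad 0.96 [ 0.5089 -0.2038  0.107 ]
scene stamp 0.8 [ 0.4894 -0.1936  0.12  ]
scene white_spool 0.51 [0.3769 0.2565 0.    ]
scene scissors 0.7 [0.3708 0.397  0.    ]
scene tape_dispenser 0.57 [ 0.7204 -0.0861  0.    ]
top ticket_pad 0.93 [ 0.5151 -0.208   0.107 ]
top stamp 0.7 [ 0.4865 -0.1871  0.12  ]
top white_spool 0.63 [0.3793 0.2578 0.    ]
top scissors 0.69 [0.3706 0.4075 0.    ]
top tape_dispenser 0.63 [ 0.7304 -0.0827  0.    ]
```

```bash
python3 -m inch '{"translation":[[28,-40,-6],[28,-40,-6],[28,-40,-6],[28,-40,-6],[28,-40,-6],[28,-40,-6],[28,-40,-6],[28,-40,-6],[28,-40,-6],[28,-40,-6],[28,-40,-6],[28,-40,-6],[28,-40,-6],[28,-40,-6],[0,0,0],[0,0,0]],"rotation":[[0,0,0.0115],[0,0,0.0115],[0,0,0.0115],[0,0,0.0115],[0,0,0.0115],[0,0,0.0115],[0,0,0.0115],[0,0,0.0115],[0,0,0.0115],[0,0,0.0115],[0,0,0],[0,0,0],[0,0,0],[0,0,0],[0,0,0],[0,0,0]],"grip":[30,30,30,30,30,30,30,30,30,30,30,30,30,30,30,30]}'
python3 - <<'E'
from h import *
np.set_printoptions(precision=4,suppress=True)
a=save("scene","s1");b=save("top","t1")
s=arm.get_state();print(s)
cv2.imwrite("pics/c1.png",cv2.resize(np.hstack([a[150:310,240:400],b[160:320,230:390]])[:,:,::-1],(800,400)))
for c in("scene","top"):
    print(c,"tip",proj(c,s["tcp_pos"]))
    for r in imaging.mark_of(c,"drawer_handle")[:2]: print(r["score"],r["position"],atz(c,r["position"],.07))
E
```

```text
t: 3.0
tcp_pos: [0.5481, 0.0451, 0.1555]
tool_rot: [0.998, -0.069, -0.0, -0.0]
contact_force: [0.1, 0.4, -0.8]
grip_width: 0.297
grip_force: 0.0
{'t': 3.1, 'joints': array([ 0.3785,  0.3345, -0.2965, -0.0001, -0.9394,  1.0559]), 'joint_vel': array([ 0.0088, -0.003 , -0.0009, -0.0001, -0.0007,  0.0006]), 'effort': array([ -0.3918, -33.7985,  16.3478,   3.6048,   0.0836,  -0.0024]), 'tcp_pos': array([0.5479, 0.0459, 0.1559]), 'tool_rot': array([ 0.9977, -0.0682,  0.0002, -0.0001]), 'contact_force': array([-0.1883, -0.0345, -0.4788]), 'ft_torque': array([0.0003, 0.0556, 0.0179]), 'grip_force': 0.0, 'grip_width': 0.3021291095572778}
scene tip [316.8895 209.1814]
0.55 [229.5, 318.6] [0.5475 0.0412 0.07  ]
top tip [296.249  233.5146]
0.54 [221.3, 208.0] [0.5939 0.3043 0.07  ]
```

View pics/c1.png

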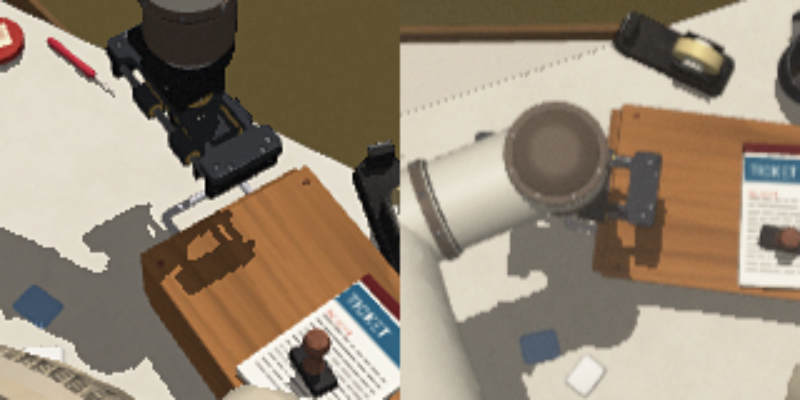

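The gripper stands above the handle bar, straddling it (left crop: bar at about 318, 229 in the full scene picture). I'll descend and close.

```bash
python3 -m inch '{"translation":[[0,-2,-15],[0,0,-15],[0,0,-15],[0,0,-15],[0,0,-13],[0,0,-13],[0,0,0],[0,0,0],[0,0,0],[0,0,0],[0,0,0]],"rotation":[[0,0,0],[0,0,0],[0,0,0],[0,0,0],[0,0,0],[0,0,0],[0,0,0],[0,0,0],[0,0,0],[0,0,0],[0,0,0]],"grip":[30,30,30,30,30,30,30,0,0,0,0]}'
```

```text
t: 4.58
tcp_pos: [0.5487, 0.0433, 0.0701]
tool_rot: [0.998, -0.069, 0.001, -0.0]
contact_force: [0.5, -0.2, 1.7]
grip_width: 0.089
grip_force: 30.0
```

```bash
python3 -m inch '{"translation":[[1.4,10,0],[1.4,10,0],[1.4,10,0],[1.4,10,0],[1.4,10,0],[1.4,10,0],[1.4,10,0],[1.4,10,0],[1.4,10,0],[1.4,10,0],[1.4,10,0],[1.4,10,0],[1.4,10,0],[1.4,10,0],[0,0,0],[0,0,0]],"rotation":[[0,0,0],[0,0,0],[0,0,0],[0,0,0],[0,0,0],[0,0,0],[0,0,0],[0,0,0],[0,0,0],[0,0,0],[0,0,0],[0,0,0],[0,0,0],[0,0,0],[0,0,0],[0,0,0]],"grip":[0,0,0,0,0,0,0,0,0,0,0,0,0,0,0,0]}'
```

```text
t: 6.58
tcp_pos: [0.5675, 0.1818, 0.0701]
tool_rot: [0.998, -0.068, -0.001, 0.002]
contact_force: [-0.1, -8.0, 7.0]
grip_width: 0.088
grip_force: 30.0
```

```bash
python3 -m inch '{"translation":[[0,0,0],[0,0,0],[0,0,20],[0,0,30],[0,0,40],[0,10,40],[0,30,20],[0,30,0],[0,30,0],[0,30,0],[0,30,0],[0,20,0],[0,0,0],[0,0,0],[0,0,0]],"rotation":[[0,0,0],[0,0,0],[0,0,0],[0,0,0],[0,0,0],[0,0,-0.1745],[0,0,-0.1745],[0,0,-0.1745],[0,0,-0.1745],[0,0,-0.1745],[0,0,-0.1745],[0,0,-0.1745],[0,0,-0.1745],[0,0,-0.1745],[0,0,0]],"grip":[28,28,28,28,28,70,70,70,70,70,70,70,70,70,70]}'
python3 - <<'E'
from h import *
np.set_printoptions(precision=4,suppress=True)
a=save("scene","s2");b=save("top","t2")
cv2.imwrite("pics/c2.png",cv2.resize(np.hstack([a[150:310,240:400],b[160:320,230:390]])[:,:,::-1],(800,400)))
w=np.array([.9904,-.138]);u=np.array([.138,.9904])
for c in("scene","top"):
    for n,z in(("drawer_handle",.07),("drawer_front",.092),("long_bay",.02),("cabinet_edge",.095),("clapper_front",.031),("clapper",.02),("clapper_back",.031)):
        for r in imaging.mark_of(c,n)[:1]:
            p=atz(c,r["position"],z);print(c,n,r["score"],r["position"],p,"along",u@p[:2],"lat",w@p[:2])
E
```

```text
t: 8.45
tcp_pos: [0.5674, 0.3639, 0.2187]
tool_rot: [-0.658, 0.753, 0.0, -0.0]
contact_force: [-0.6, 0.5, -0.2]
grip_width: 0.704
grip_force: 0.0
scene drawer_handle 0.72 [191.4, 294.1] [0.5771 0.1781 0.07  ] along 0.25603254240324963 lat 0.5470189865309302
scene drawer_front 0.9 [195.8, 298.1] [0.5665 0.1462 0.092 ] along 0.22296586291177628 lat 0.5408695192507046
scene long_bay 0.69 [218.2, 296.7] [0.5465 0.1335 0.02  ] along 0.20758871552320177 lat 0.5228101376556232
scene cabinet_edge 0.68 [239.6, 321.3] [0.5231 0.0016 0.095 ] along 0.07374691908269707 lat 0.5178625261337251
scene clapper_front 0.9 [216.0, 296.3] [0.546  0.1336 0.031 ] along 0.20768887408946496 lat 0.5222740848729548
scene clapper 0.94 [246.2, 322.5] [0.5415 0.0196 0.02  ] along 0.09409674950534776 lat 0.5336328049335284
top drawer_handle 0.7 [230.6, 252.8] [0.5649 0.1743 0.07  ] along 0.2506035903927194 lat 0.5353832486162257
top drawer_front 0.8 [231.4, 261.9] [0.5603 0.1457 0.092 ] along 0.22162229303908862 lat 0.5348461818886197
top long_bay 0.77 [239.2, 270.1] [0.5423 0.1285 0.02  ] along 0.2021270073597225 lat 0.5194063169703662
top cabinet_edge 0.63 [238.7, 313.0] [0.5371 0.     0.095 ] along 0.07415655736388421 lat 0.5319205969080049
top clapper_front 0.74 [240.1, 270.8] [0.5389 0.1255 0.031 ] along 0.19869262605547106 lat 0.5164107747018731
top clapper 0.67 [241.8, 307.8] [0.5328 0.0152 0.02  ] along 0.08854470827997842 lat 0.5256230797142708
```

View pics/c2.png

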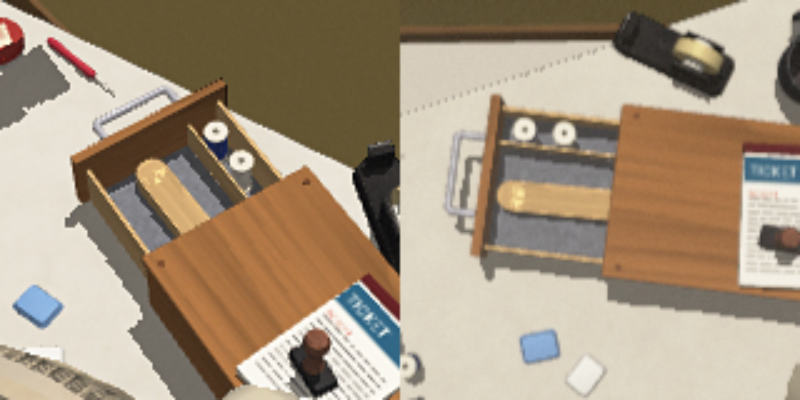

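The top view (right crop) shows the drawer fully open. The clapper is in the bay with its front tip near (row 238, col 269), and it runs under the board edge at about (240, 313). Next I'll fit its axis.

```bash
python3 - <<'E'
from h import *
np.set_printoptions(precision=4,suppress=True)
w=np.array([.9904,-.138]);u=np.array([.138,.9904])
for cam,seed,f in(("top",(240,290),"t2"),("scene",(232,310),"s2")):
    im=cv2.imread(f"pics/{f}.png");hsv=cv2.cvtColor(im,cv2.COLOR_BGR2HSV);print(hsv[seed])
    m=cv2.inRange(hsv,(13,60,150),(25,200,255))
    n,l=cv2.connectedComponents(m,connectivity=4);q=np.argwhere(l==l[seed]);print(len(q),q.min(0),q.max(0))
    P=np.array([atz(cam,p,.042)[:2] for p in q]);A=np.c_[P@u,P@w]
    print("along",A[:,0].min(),A[:,0].max())
    for lo in np.arange(.08,.2,.02):
        k=A[(A[:,0]>lo)&(A[:,0]<lo+.02)]
        if len(k)>5: print(round(lo+.01,3),k[:,1].min(),k[:,1].max(),(k[:,1].min()+k[:,1].max())/2,k[:,1].mean())
s=arm.get_state();print(s["tcp_pos"],u@s["tcp_pos"][:2],w@s["tcp_pos"][:2],s["joints"],s["tool_rot"])
E
```

```text
[ 18 113 206]
4773 [201 264] [281 413]Traceback (most recent call last):
  File "<stdin>", line 8, in <module>
  File "h.py", line 7, in atz
    c,d=ray(cam,p);return c+d*(z-c[2])/d[2]
        ~~~^^^^^^^
  File "h.py", line 4, in ray
    m=imaging.camera_model(cam);K,R,t=map(np.array,(m["K"],m["R"],m["t"]))
ValueError: time passes only in moves, steps and waits
```

```bash
sed -i '2a import functools' h.py; sed -i 's/^def ray/@functools.lru_cache\ndef CM(c): return imaging.camera_model(c)\ndef ray/; s/m=imaging.camera_model(cam)/m=CM(cam)/' h.py; python3 - <<'E'
from h import *
np.set_printoptions(precision=4,suppress=True)
w=np.array([.9904,-.138]);u=np.array([.138,.9904])
for cam,seed,f in(("top",(240,290),"t2"),("scene",(232,310),"s2")):
    im=cv2.imread(f"pics/{f}.png");hsv=cv2.cvtColor(im,cv2.COLOR_BGR2HSV);print(hsv[seed])
    m=cv2.inRange(hsv,(14,60,165),(25,180,255))
    n,l=cv2.connectedComponents(m,connectivity=4);q=np.argwhere(l==l[seed]);print(len(q),q.min(0),q.max(0))
    P=np.array([atz(cam,p,.042)[:2] for p in q]);A=np.c_[P@u,P@w]
    print("along",A[:,0].min(),A[:,0].max())
    for lo in np.arange(.08,.2,.02):
        k=A[(A[:,0]>lo)&(A[:,0]<lo+.02)]
        if len(k)>5: print(round(lo+.01,3),k[:,1].min(),k[:,1].max(),(k[:,1].min()+k[:,1].max())/2,k[:,1].mean())
s=arm.get_state();print(s["tcp_pos"],u@s["tcp_pos"][:2],w@s["tcp_pos"][:2],s["joints"],s["tool_rot"])
E
```

```text
[ 18 113 206]
542 [232 269] [247 314]
along 0.07149590581715254 0.20456383533575162
0.09 0.5087648406935323 0.545577121935092 0.5271709813143122 0.5273155086868881
0.11 0.5080561009536512 0.5448673493199483 0.5264617251367998 0.5264243556868988
0.13 0.5076912153337936 0.5437690474327421 0.5257301313832679 0.5258800700417449
0.15 0.5069824707555078 0.5441575646681832 0.5255700177118455 0.5257411888384
0.17 0.5066385854845661 0.5423495091489885 0.5244940473167773 0.5246995410373775
0.19 0.506273714180873 0.5419834440806887 0.5241285791307808 0.524709710095991
[ 18 114 222]
604 [214 295] [272 333]
along 0.00786013334687132 0.20419686550677846
0.09 0.49784958453067313 0.5178125176887085 0.5078310511096908 0.5073995879178835
0.11 0.49990124867156355 0.5446613951845432 0.5222813219280533 0.525385856945911
0.13 0.5083818970536025 0.5437256984459827 0.5260537977497926 0.5259547743277565
0.15 0.5077417437247095 0.5433061706034744 0.525523957164092 0.5253550655926298
0.17 0.5070934763950233 0.5428813001302998 0.5249873882626616 0.5253676519893301
0.19 0.5075963471067885 0.5412741974494228 0.5244352722781056 0.5242817227315039
[0.5679 0.3631 0.2196] 0.4380022094656289 0.5123455205867442 [ 0.8082  0.4813  0.1119 -0.     -1.2013 -0.9457] [-0.6569  0.754   0.      0.    ]
```

```bash
python3 -m inch '{"translation":[[-3,-31,0],[-3,-31,0],[-3,-31,0],[-3,-31,0],[-3,-31,0],[-3,-31,0],[-3,-31,0],[-3,-31,0],[-3,-31,0],[-3,-31,0],[0,0,-25],[0,0,-25],[0,0,-25],[0,0,-15],[0,0,0],[0,0,0]],"rotation":[[0,0,0.03],[0,0,0],[0,0,0],[0,0,0],[0,0,0],[0,0,0],[0,0,0],[0,0,0],[0,0,0],[0,0,0],[0,0,0],[0,0,0],[0,0,0],[0,0,0],[0,0,0],[0,0,0]],"grip":[60,60,60,60,60,60,60,60,60,60,60,60,60,60,60,60]}'
python3 - <<'E'
from h import *
np.set_printoptions(precision=4,suppress=True)
a=save("scene","s3");b=save("top","t3")
cv2.imwrite("pics/c3.png",cv2.resize(np.hstack([a[150:310,240:400],b[160:320,230:390]])[:,:,::-1],(800,400)))
s=arm.get_state();print(s["tcp_pos"],s["joints"],s["tool_rot"])
E
```

```text
t: 11.25
tcp_pos: [0.5386, 0.0534, 0.1305]
tool_rot: [-0.668, 0.744, -0.0, 0.001]
contact_force: [0.7, 0.1, 0.5]
grip_width: 0.598
grip_force: 0.0
[0.5386 0.0534 0.1306] [ 0.3986  0.3495 -0.3491  0.0003 -0.8699 -0.506 ] [-0.6682  0.744  -0.0005  0.001 ]
```

View pics/c3.png

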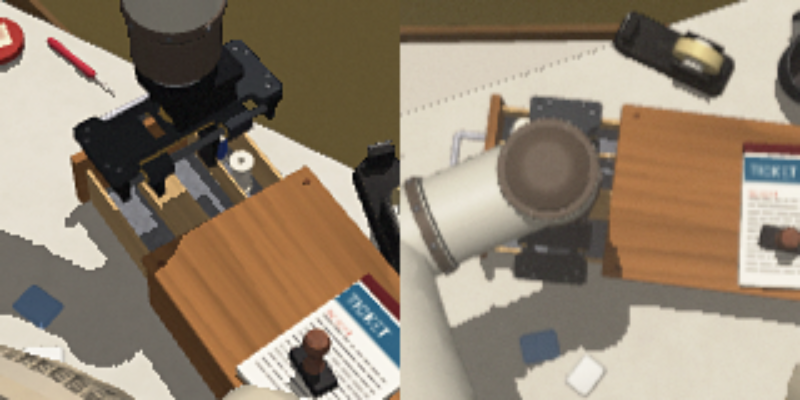

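Both fingers are over the long bay, one on each side of the clapper, and the body clears the top board (board edge at col 313 in the full top picture). I'll descend and grip.

```bash
python3 -m inch '{"translation":[[0,0,-15],[0,0,-15],[0,0,-15],[0,0,-15],[0,0,-10],[0,0,-10],[0,0,-9],[0,0,0],[0,0,0],[0,0,0],[0,0,0],[0,0,0],[0,0,0]],"rotation":[[0,0,0],[0,0,0],[0,0,0],[0,0,0],[0,0,0],[0,0,0],[0,0,0],[0,0,0],[0,0,0],[0,0,0],[0,0,0],[0,0,0],[0,0,0]],"grip":[60,60,60,60,60,60,60,60,0,0,0,0,0]}'
```

```text
t: 12.98
tcp_pos: [0.5383, 0.0533, 0.041]
tool_rot: [-0.668, 0.744, -0.0, 0.0]
contact_force: [-0.6, 0.4, 3.4]
grip_width: 0.409
grip_force: 30.0
```

```bash
python3 -m inch '{"translation":[[0,0,3],[0,0,3],[0,0,0],[-0.1,-0.5,5.3],[0,-0.6,5.3],[-0.1,-0.9,5.3],[-0.1,-0.9,5.2],[-0.1,-1.2,5.2],[-0.2,-1.3,5.2],[-0.2,-1.6,5.1],[-0.2,-1.7,5],[-0.2,-1.9,5],[-0.2,-2,5],[0,0,0],[0,0,0]],"rotation":[[0,0,0],[0,0,0],[0,0,0],[0.0347,-0.0038,0],[0.0347,-0.0038,0],[0.0347,-0.0038,0],[0.0347,-0.0038,0],[0.0347,-0.0038,0],[0.0347,-0.0038,0],[0.0347,-0.0038,0],[0.0347,-0.0038,0],[0.0347,-0.0038,0],[0.0347,-0.0038,0],[0,0,0],[0,0,0]],"grip":[0,0,0,0,0,0,0,0,0,0,0,0,0,0,0]}'
python3 - <<'E'
from h import *
np.set_printoptions(precision=4,suppress=True)
a=save("scene","s4");b=save("top","t4")
cv2.imwrite("pics/c4.png",cv2.resize(np.hstack([a[150:310,240:400],b[160:320,230:390]])[:,:,::-1],(800,400)))
s=arm.get_state();print(s["joints"],s["ft_torque"],s["contact_force"])
E
```

```text
t: 14.85
tcp_pos: [0.5361, 0.0405, 0.0978]
tool_rot: [-0.658, 0.733, 0.116, 0.129]
contact_force: [-0.2, 0.4, -1.4]
grip_width: 0.407
grip_force: 30.0
[ 0.1671  0.3942 -0.2631 -0.446  -0.8668  0.0094] [-0.7754  0.0053  0.0078] [ 0.5912 -0.6117 -1.856 ]
```

View pics/c4.png

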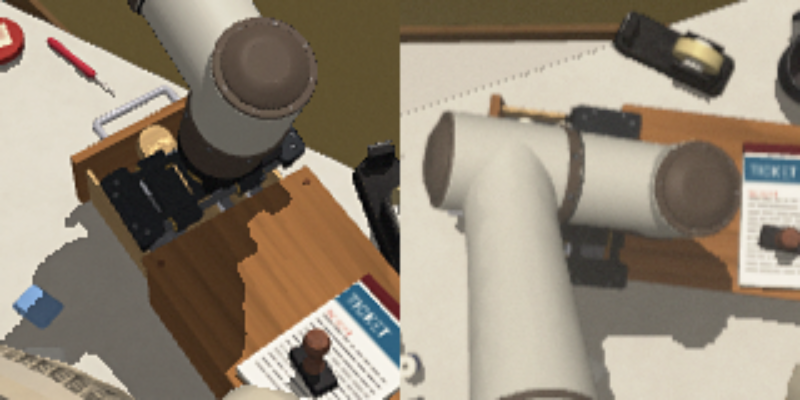

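The scene crop shows the clapper's round front end raised near the drawer front's top edge (full picture about row 206, col 303). I'll check the tilt numerically.

```bash
python3 - <<'E'
from h import *
np.set_printoptions(precision=4,suppress=True)
w=np.array([.9904,-.138]);u=np.array([.138,.9904])
for n in("clapper_front","drawer_front"):
    for r in imaging.mark_of("scene",n)[:2]: print(n,r)
for th in(10,15,20,25,30):
    t=np.radians(th); s=arm.get_state()["tcp_pos"] if th==10 else s
    e=np.array([.108,.994,0])
    # tool vertical lean 20deg: clapper mid under TCP by 10mm, front 77.5 ahead
    X=s+(-.010)*np.array([*( -e[:2]*np.sin(np.radians(20))),np.cos(np.radians(20))])+.0775*(e*np.cos(t)+np.array([0,0,np.sin(t)]))
    print(th,X,proj("scene",X)[::-1])
E
```

```text
clapper_front {'position': [198.3, 297.0], 'score': 0.48}
drawer_front {'position': [198.5, 299.1], 'score': 0.89}
10 [0.5449 0.1201 0.102 ] [204.0548 297.8233]
15 [0.5447 0.1187 0.1086] [202.9422 298.0035]
20 [0.5445 0.1166 0.115 ] [202.0021 298.3096]
25 [0.5442 0.1141 0.1213] [201.2438 298.741 ]
30 [0.5439 0.111  0.1272] [200.6759 299.2966]
```

```bash
python3 -m inch '{"translation":[[0.6,5,1.8],[1.1,9.9,3.6],[1.1,9.9,3.6],[1.1,9.9,3.6],[1.1,9.9,3.6],[1.1,9.9,3.6],[1.1,9.9,3.6],[1.1,9.9,3.6],[1.1,9.9,3.6],[1.1,9.9,3.6],[1.1,9.9,3.6],[1.1,9.9,3.6],[1.1,9.9,3.6],[1.1,9.9,3.6],[1.1,9.9,3.6],[0,0,0]],"rotation":[[0,0,0],[0,0,0],[0,0,0],[0,0,0],[0,0,0],[0,0,0],[0,0,0],[0,0,0],[0,0,0],[0,0,0],[0,0,0],[0,0,0],[0,0,0],[0,0,0],[0,0,0],[0,0,0]],"grip":[0,0,0,0,0,0,0,0,0,0,0,0,0,0,0,0]}'
```

```text
t: 17.05
tcp_pos: [0.5527, 0.1849, 0.1507]
tool_rot: [-0.658, 0.732, 0.116, 0.13]
contact_force: [1.0, -0.1, -2.0]
grip_width: 0.411
grip_force: 30.0
```

```bash
python3 -m inch '{"translation":[[0,0,10],[0,0,20],[0,0,20],[0,0,20],[1,8,15],[2,15,0],[2,15,0],[2,15,0],[2,15,0],[2,15,0],[2,15,0],[2,15,0],[2,15,0],[2,15,0],[2,15,0],[1,10,0],[0,0,0],[0,0,0],[0,0,0],[0,0,0]],"rotation":[[0,0,0],[0,0,0],[0,0,0],[0,0,0],[0,0,0],[-0.0347,0.0038,0],[-0.0347,0.0038,0],[-0.0347,0.0038,0],[-0.0347,0.0038,0],[-0.0347,0.0038,0],[-0.0347,0.0038,0],[-0.0347,0.0038,0],[-0.0347,0.0038,0],[-0.0347,0.0038,0],[-0.0347,0.0038,0],[0,0,0],[0,0,0],[0,0,0],[0,0,0],[0,0,0]],"grip":[0,0,0,0,0,0,0,0,0,0,0,0,0,0,0,0,0,0,0,0]}'
python3 - <<'E'
from h import *
np.set_printoptions(precision=4,suppress=True)
a=save("scene","s5");b=save("top","t5")
cv2.imwrite("pics/c5.png",cv2.resize(np.hstack([a[90:290,180:380],b[140:340,180:380]])[:,:,::-1],(800,400)))
s=arm.get_state();print(s["tcp_pos"],s["tool_rot"],s["ft_torque"])
u=np.array([.108,.994]);t=s["tcp_pos"]
for n,d in(("front",.0775),("back",-.1525)):
    X=[*(t[:2]+d*u),t[2]-.01]
    for c in("scene","top"): print(n,X,c,proj(c,X)[::-1])
for c in("scene","top"):
  for n in("clapper_front","clapper_back","drawer_front"):
    print(c,n,imaging.mark_of(c,n)[:1])
E
```

```text
t: 19.55
tcp_pos: [0.5746, 0.3516, 0.2357]
tool_rot: [-0.668, 0.744, 0.0, 0.0]
contact_force: [-0.1, -0.3, -1.9]
grip_width: 0.406
grip_force: 30.0
[0.5745 0.3518 0.2355] [-0.6679  0.7442  0.      0.0001] [ 0.2087 -0.0565  0.0236]
front [np.float64(0.5829043317979244), np.float64(0.42882518464283037), np.float64(0.22554609840348003)] scene [ 97.9874 233.0761]
front [np.float64(0.5829043317979244), np.float64(0.42882518464283037), np.float64(0.22554609840348003)] top [220.0539 146.1871]
back [np.float64(0.5580643317979245), np.float64(0.20020518464283035), np.float64(0.22554609840348003)] scene [151.8914 278.8216]
back [np.float64(0.5580643317979245), np.float64(0.20020518464283035), np.float64(0.22554609840348003)] top [228.3951 235.3498]
scene clapper_front [{'position': [94.8, 230.0], 'score': 0.83}]
scene clapper_back [{'position': [154.1, 280.1], 'score': 0.84}]
scene drawer_front [{'position': [125.3, 256.2], 'score': 0.7}]
top clapper_front []
top clapper_back [{'position': [225.9, 234.5], 'score': 0.93}]
top drawer_front [{'position': [230.8, 263.5], 'score': 0.82}]
```

View pics/c5.png

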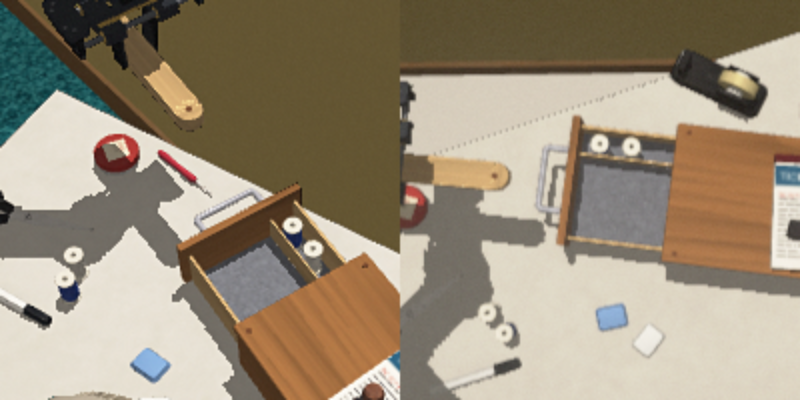

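The clapper hangs in the air past the drawer: its back end is near (row 227, col 234) in the top view and the drawer front is at col 263. The drawer is open and everything else is in place. Last, a level check.

```bash
python3 - <<'E'
from h import *
from scipy.optimize import least_squares
s=arm.get_state();t=s["tcp_pos"]
obs=[("scene",.5,(94.8,230.)),("scene",-.5,(154.1,280.1)),("top",-.5,(225.9,234.5))]
def pt(p,k):
    L=.23*k; return p[:3]+L*np.array([np.sin(p[4])*np.cos(p[3]),np.cos(p[4])*np.cos(p[3]),np.sin(p[3])])
f=lambda p:np.r_[np.ravel([proj(c,pt(p,k))[::-1]-o for c,k,o in obs]),(p[4]-.108)*30]
r=least_squares(f,[.57,.31,.22,0,.1]);print(r.x,r.fun,[pt(r.x,k) for k in(.5,-.5)])
E
```

```text
[0.57240474 0.31981507 0.22141061 0.12152077 0.06555083] [-0.06773602  0.48311808 -0.05586875  0.06761294  0.50929609 -0.2431002
 -1.2734751 ] [array([0.57988214, 0.43372184, 0.23535113]), array([0.56492734, 0.20590831, 0.20747009])]
```

```bash
python3 -m inch '{"translation":[[0,0,0],[0,0,0],[0,0,0],[0,0,0],[0,0,0],[0,0,0],[0,0,0],[0,0,0]],"rotation":[[-0.02,0.002,0],[-0.03,0.003,0],[-0.03,0.003,0],[0,0,0],[0,0,0],[0,0,0],[0,0,0],[0,0,0]],"grip":[0,0,0,0,0,0,0,0]}' && python3 -c "
from rig import arm
print(arm.job_done())"
```

```text
t: 20.95
tcp_pos: [0.5745, 0.352, 0.2355]
tool_rot: [-0.667, 0.744, -0.027, -0.03]
contact_force: [-0.3, -0.2, -2.0]
grip_width: 0.409
grip_force: 30.0
the job is handed in; nothing more can be done
None
```

I handed the job in at about 21 s: the drawer is open and the clapper came out tilted, front end first. It is now held about 0.22 m up, past the drawer front and close to level (about 0.12 rad measured, then 0.08 rad corrected); no verdict was returned.

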